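# Level the tilting stand and hold the specimen plate at the mark

### The job

First level the platform of the grey tilting stand with the orange wing of its tilt screw. Then take the hinged white plate that carries the plaster ear cast by its black bar, swing it up until its blue edge lies in line with the red mark arm, and finish while still holding it steady there for inspection: nothing else keeps it up. Never let the plate slam down, do not push the red mark arm, and leave the mug, the tape roll and the wooden wedge round the stand where they are.

Things in the scene. Friction and masses are not known exactly. Their poses are not given: they have to be found in the camera images.
- stand: Fixed grey tilting stand, base 200 mm (x) by 270 mm (y), 14 mm thick, with a narrow tail to -y that carries the tilt screw. Origin on the worktop under the tilt axis; -x is the front (side of the plate's bar), z up. Place and yaw vary. A fixed white post 106 mm high with a red line stands 142 mm to +y.
- screw_wing (a point): Where to pinch the orange wing of the tilt screw: on the screw's vertical axis, 96 mm above the worktop, 168 mm to the stand's -y. The wing is 52 mm long along this point's x axis, 11 mm thick along its y axis, from 76 to 110 mm above the worktop; under it a 42 mm black disc and a 66 mm round silver ring at 66 mm.
- tilt_screw (a joint): Angle of the tilt screw, rad, positive clockwise seen from above. Starts at -1.3 to -0.6 and must be turned clockwise to level; at 0 the platform is level and the wing lies along the stand's x axis, in line with the two red ticks on the silver ring. Stops at -1.5 and 0.5. Stiff (0.12 N m), stays where it is left.
- platform (a joint): Tilt of the aluminium platform about the stand's x axis, rad, 66 mm above the worktop. 0 is level; negative means that the end by the screw (stand's -y) is low. It moves with the screw: tilt = 0.1 x screw angle.
- platform_level (a point): Centre of the platform's top, 72 mm above the worktop; its z axis is vertical when the platform is level.
- plate (a joint): Angle of the hinged white plate above the platform, rad; 0 lying down (start), positive swung up; stop at 1.45. Nothing holds it up: let go, it falls. Plate, bar and cast weigh about 0.4 kg; lifting takes about 2 N at the bar.
- plate_bar (a point): Middle of the plate's black bar: 14 mm thick, 120 mm long along this point's y axis, carried by two 10 mm rods 50 mm either side of the middle; between them a free gap of 38 mm from bar to plate. 175 mm from the hinge axis in the plate's plane (hinge to bar is this point's -x); 86 mm above the worktop with plate down. The bar rises in an arc about the hinge and can turn between the fingers.
- plate_hinge (a point): Hinge axis of the plate, at its middle; the axis is along this point's y axis, 85 mm behind the stand's origin (+x) and 86 mm above the worktop. The plate is 130 mm long from here, 170 mm wide and 8 mm thick, with a plaster ear cast (about 61 mm high) fixed on top and a blue stripe along its left (+y) edge.
- mark_arm (a joint): Angle at which the red mark arm is set above the platform, rad, in the same sense and about the same axis as joint plate (0.45 to 0.95): the angle the plate must be brought to. The arm stays where it is set.
- mark (a point): Point on the red mark arm 125 mm from the hinge axis, 110 mm to +y of the middle of the plate, outside the dark quarter-circle scale; this point's -x axis points along the arm away from the hinge.
- mug: Bystander: white enamel mug, 70 mm across, 76 mm high; origin under its centre.
- tape: Bystander: roll of masking tape lying flat, 106 mm across, 25 mm high; origin under its centre.
- wedge: Bystander: wooden wedge, 94 x 58 x 24 mm; origin under its centre.

How it is judged:
By the outcome, as a careful person would: the job done as asked, in the order asked, and still so for the second after the job is handed in, while the arm keeps its last pose, push and grip.
It also fails if it takes over 45 s, if anything falls off the work surface, if the arm or the gripper's body presses on something with over 40 N, if the wrist force passes 120 N, or if a joint passes its speed limit or range.

### The arm

A 6-joint arm with a two-finger parallel gripper is mounted at the origin on a cart in front of the work surface, level with it; the furniture and walls round the work are solid. World frame = base frame: x ahead of the robot, y to its left, z up, the work surface at z = 0. Lengths are in m, angles in rad, forces in N, time in s.
With the tool pointing down it reaches from about 0.25 to 0.775 m from the base axis. Payload 4 kg.
Tool frame: the origin (TCP) lies midway between the tips of the shut fingers; the grasp point (between the pads) lies 19 mm behind it (robot.tcp_to_grasp is the distance from the TCP to the grasp point, in m); z points along the fingers, y is the line along which they close (so a half turn about z gives the same grasp; the last joint's range is limited). The gripper opens to 94 mm and grips with 3 to 60 N. Pads are 16 mm wide; open, the fingers measure 119 mm over their backs; the gripper's body (75 mm by 177 mm) begins 78 mm behind the grasp point.
Start: joints at [-1.222, 0.087, 1.371, -0, 1.684, -0.103], TCP at [0.24, -0.495, 0.206] pointing down, gripper open.
Joint ranges: [-3.1, 3.1], [-0.76, 2.03], [0.27, 2.55], [-1.08, 4.22], [0.17, 2.65], [-2.57, 2.57]. Speed limits (rad/s): [2.79, 2.79, 3.14, 3.14, 3.14, 3.14].

### API

Orientations are given as [roll, pitch, yaw] about the fixed x, y, z axes, in that order (R = Rz(yaw) Ry(pitch) Rx(roll)).
In Python, from bench import robot, viewer gives the robot as it stands. The module is installed in compiled form; this text tells all that it offers.
- The arm moves only by the shell command python3 -m handwheel 'ROWS' [OPENING]. ROWS is JSON, a list of rows, each a list of 6 numbers: the shift along the tool's x, y, z in units of 0.2 m (1.0 is 0.2 m), then the turn, a rotation vector about the tool's x, y, z in units of 30 degrees (1.0 is 30 degrees). In form: [[x, y, z, wx, wy, wz], ...]. A call has 1 to 10 rows; each row is the pose to reach, as a shift and turn from the pose commanded when the call began, along the tool's axes at that moment; what a row does not reach only later rows make up. A row lasts 1/12 s, in which the tool goes at most 41.7 mm and 7.16 degrees, less where a joint would pass 70% of its speed; a pose out of reach is approached as far as the arm can. A call with a number of a shift or a turn outside -1 to 1 is refused whole. A call with a gripper value outside its range is refused whole. OPENING is the gripper's target within -1 to 1 (shut at 1, half-way at 0, fully open at -1), set as the call begins (- or left out, the last holds). The fingers move at their own pace and stop on an object; the grip force is fixed at half the most. Time passes only in rows, so rows that repeat a pose let the fingers close. It gives the time, the measured TCP pose, the force, the opening and the grip force at its end, in the units of the state.
- robot.get_obs(): the state, without advancing time (a new reading comes with each control period).
- viewer.snapshot(name): name is "scene" or "side" or "wrist"; returns the picture (384x512x3 uint8, red, green, blue); there is no depth.
- viewer.calibration(name): a dict with "fx", "fy", "cx", "cy" (pixels), "k1" (the pictures are not rectified: a ray, as slopes to the right and down, at radius r is drawn at 1 + k1 r^2 times it, then the intrinsics apply), "R" (3x3) and "t" (3): a world point X has camera coordinates R X + t. Camera axes: x right, y down, z forward; pixel columns grow to the right and rows downward; lengths in m; the calibration is good to about 2 mm. A picture is of the moment at which its call begins: read the wrist's pose just before it. calibration takes no time and is no camera call; for the wrist camera it gives the pose at the moment of the call.
- robot.close_job(): hands the job in; it is judged then, once.
The state is a dict: "time": time; "joint_positions": joint angles; "qvel": joint speeds; "joint_torque": joint torques, N m; "tool_pos": TCP position; "ee_rot": TCP orientation; "wrist_force": force on the tool from outside, world axes, zero at the start; "wrist_torque": the same for the moment, N m; "width": finger opening in m; "finger_force": force on a finger pad.
Only numpy, scipy, OpenCV 4.12 (cv2) and the standard library are available. Lean on these libraries where they do the work, as an engineer would, in place of code of your own. Each camera call takes 0.05 s, during which the arm holds its last target. There are 200 camera calls.

## Working session

There is one attempt and no reset: what is moved stays moved. The work goes in short steps, Python scripts to look and compute and a shell command to move; the robot and the scene stay as the last step left them, time stands still between calls to the robot, and variables do not carry over. Pictures are saved under pics/ and viewed, at most 10 in all, crops included, and the job is handed in when it is done.

```bash
mkdir -p pics; python3 - <<'E'
from bench import robot, viewer
import cv2,numpy as np
for n in("scene","side"):
    im=viewer.snapshot(n); cv2.imwrite(f"pics/{n}0.png",cv2.resize(im[:,:,::-1],(800,600),interpolation=cv2.INTER_CUBIC))
    c=viewer.calibration(n); print(n,c['fx'],c['cx'],c['cy'],c['k1'],(-np.array(c['R']).T@c['t']).round(3))
o=robot.get_obs(); print(o)
E
```

```text
scene 438.58139547256263 254.01723379605156 191.0391319185716 -0.1565181172986959 [-0.303 -0.195  1.135]
side 427.70062607421005 260.7942460108808 193.26118481639895 0.05412052430720234 [-0.085 -0.725  0.519]
{'time': 0.1, 'joint_positions': array([-1.22211329e+00,  8.79045428e-02,  1.37209728e+00, -2.66655685e-05,
        1.68362343e+00, -1.03087790e-01]), 'qvel': array([-0.00214368, -0.00150817, -0.00390825,  0.00196136,  0.00044777,
        0.00118914]), 'joint_torque': array([ 2.11689265e-03, -3.41255307e+01, -3.03299439e+01,  7.19328225e-02,
        3.04654066e-02, -9.81086419e-05]), 'tool_pos': array([ 0.23992842, -0.49434953,  0.20441139]), 'ee_rot': array([-3.13956812e+00, -1.82803899e-04,  4.51767670e-01]), 'wrist_force': array([-0.17241785, -0.68877095,  0.31497455]), 'wrist_torque': array([ 0.02927276, -0.01913843,  0.05823972]), 'finger_force': 0.0, 'width': 0.09413000713701238}
```

View pics/scene0.png

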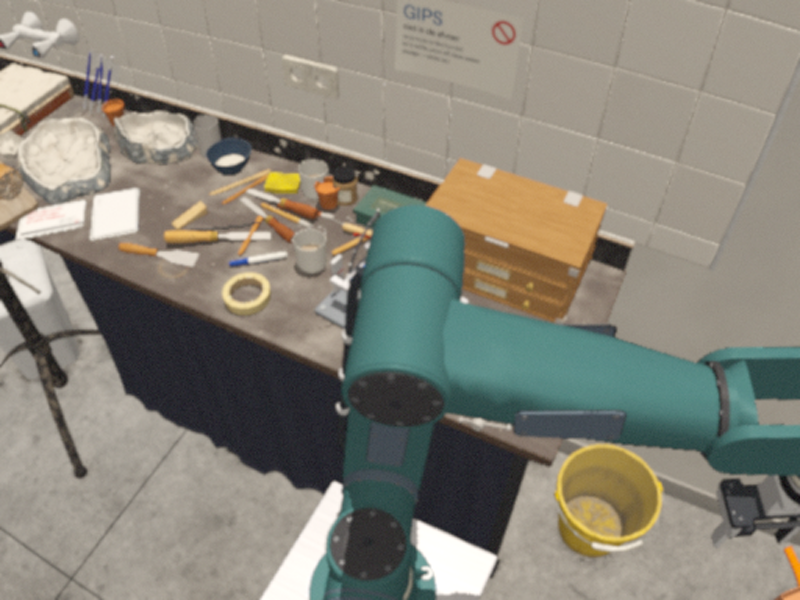

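View pics/side0.png

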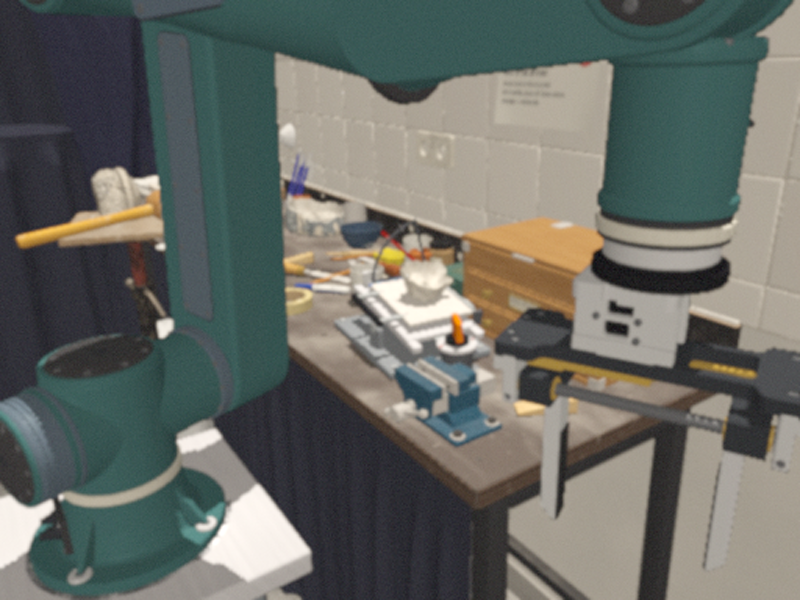

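The scene view is blocked by the arm. The side view shows the stand around (420,320), the orange wing at about (457,328), the silver ring at (457,347) and the blue vise in front. I'll start with a rough location from the side view.

```bash
cat > h.py <<'E'
from bench import robot, viewer
import cv2,numpy as np
from scipy.spatial.transform import Rotation as Ro
def ray(c,u,v):
    p=np.array([(u-c['cx'])/c['fx'],(v-c['cy'])/c['fy']]); q=p.copy()
    for _ in range(20): q=p/(1+c['k1']*(q@q))
    R=np.array(c['R']); return -R.T@np.array(c['t']), R.T@np.array([q[0],q[1],1])
def onz(c,u,v,z):
    o,d=ray(c,u,v); return o+d*(z-o[2])/d[2]
def proj(c,X):
    p=np.array(c['R'])@np.asarray(X)+c['t']; q=p[:2]/p[2]; q=q*(1+c['k1']*(q@q))
    return np.array([q[0]*c['fx']+c['cx'],q[1]*c['fy']+c['cy']])
def pose():
    o=robot.get_obs(); return np.array(o['tool_pos']),Ro.from_euler('xyz',o['ee_rot'])
def rel(pos,rpy=None,R=None):
    p,r=pose(); T=R if R is not None else (Ro.from_euler('xyz',rpy) if rpy is not None else r)
    print('pos',p.round(4),'shift',(r.inv().apply(np.array(pos)-p)/0.2).round(3),'turn',((r.inv()*T).as_rotvec()/np.radians(30)).round(3))
E
python3 - <<'E'
from h import *
c=viewer.calibration('side'); s=1.5625
for u,v,z in((457,328,.096),(457,347,.066),(425,275,.11),(340,325,.014)): print(onz(c,u/s,v/s,z).round(3))
w=viewer.calibration('wrist'); p,r=pose()
R=np.array(w['R']); print('cam in tool',r.inv().apply(-R.T@w['t']-p).round(3),(r.inv().as_matrix()@R.T).round(2),w['fx'])
E
```

```text
[0.529 0.06  0.096]
[0.524 0.054 0.066]
[0.621 0.278 0.11 ]
[0.475 0.364 0.014]
cam in tool [ 0.082 -0.    -0.181] [[ 0.   -0.96 -0.28]
 [ 1.    0.    0.  ]
 [-0.   -0.28  0.96]] 283.5318798570802
```

```bash
python3 -m handwheel '[[0.95,-0.78,-0.4,0,0,0],[0.95,-0.78,-0.4,0,0,0],[0.95,-0.78,-0.4,0,0,0],[0.95,-0.78,-0.4,0,0,0],[0.95,-0.78,-0.4,0,0,0],[0.95,-0.78,-0.4,0,0,0],[0.95,-0.78,-0.4,0,0,0]]' - ; python3 -m handwheel '[[0.95,-0.78,-0.2,0,0,0],[0.95,-0.78,-0.2,0,0,0],[0.95,-0.78,-0.2,0,0,0],[0.95,-0.78,-0.2,0,0,0],[0.95,-0.78,-0.2,0,0,0],[0.95,-0.78,-0.2,0,0,0],[0.95,-0.78,-0.2,0,0,0]]' - ; python3 -m handwheel '[[0.95,-0.78,0,0,0,0],[0.95,-0.78,0,0,0,0],[0.95,-0.78,0,0,0,0],[0.95,-0.78,0,0,0,0],[0.95,-0.78,0,0,0,0],[0.95,-0.78,0,0,0,0],[0.95,-0.78,0,0,0,0],[0.95,-0.78,0,0,0,0],[0.95,-0.78,0,0,0,0]]' -
python3 - <<'E'
from h import *
print(robot.get_obs()['time'],pose()[0])
im=viewer.snapshot('wrist'); cv2.imwrite("pics/w1.png",cv2.resize(im[:,:,::-1],(800,600),interpolation=cv2.INTER_CUBIC))
np.save('w1.npy',viewer.calibration('wrist'),allow_pickle=True)
E
```

```text
time: 0.68
tool_pos: [0.345, -0.2676, 0.2883]
ee_rot: [3.138, -0.004, 0.458]
wrist_force: [-0.0, -0.4, 1.0]
width: 0.0942
finger_force: 0.0
time: 1.27
tool_pos: [0.4478, -0.0428, 0.3257]
ee_rot: [-3.14, -0.003, 0.461]
wrist_force: [-0.4, -0.1, -0.6]
width: 0.0938
finger_force: 0.0
time: 2.02
tool_pos: [0.5487, 0.1738, 0.3246]
ee_rot: [3.141, 0.002, 0.451]
wrist_force: [0.4, -0.1, 0.6]
width: 0.094
finger_force: 0.0
2.0167 [0.54866499 0.17377626 0.32460536]
```

View pics/w1.png

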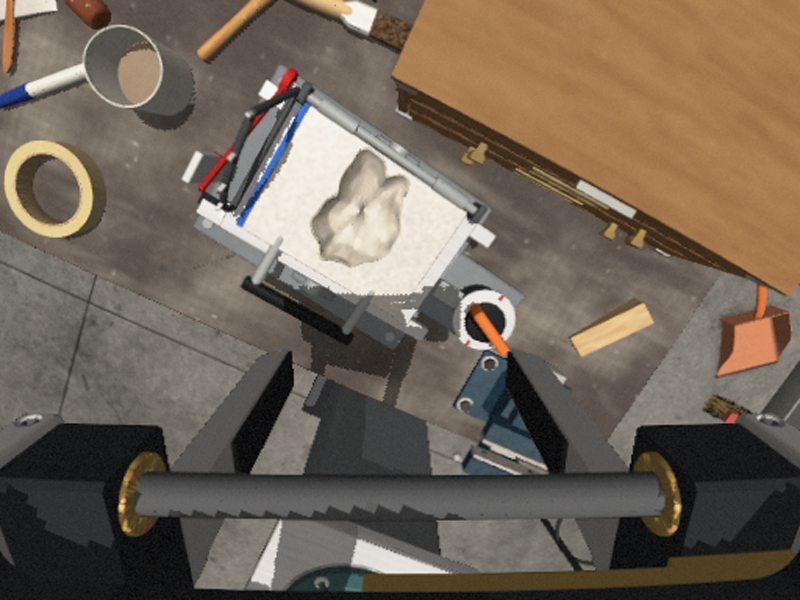

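The picture shows the silver ring centred near (485,319) with ticks at (502,297) and (469,343). The orange wing runs from (474,306) to (506,354). The black bar runs from (245,283) to (350,338), and the hinge line from (305,92) to (485,212). The red arm runs from (293,72) to (202,188).

```bash
python3 - <<'E'
from h import *
c=np.load('w1.npy',allow_pickle=True).item(); s=1.5625
P=lambda u,v,z: onz(c,u/s,v/s,z)
ring=P(485,319,.066);t=P(502,297,.066)-P(469,343,.066);print('ring',ring.round(4),'tick ang',np.degrees(np.arctan2(t[1],t[0])),np.linalg.norm(t))
a,b=P(474,306,.11),P(506,354,.11);d=a-b;print('wing',a.round(3),b.round(3),((a+b)/2).round(4),np.degrees(np.arctan2(d[1],d[0])),np.linalg.norm(d))
a,b=P(245,283,.092),P(350,338,.086);d=a-b;print('bar',((a+b)/2).round(4),np.degrees(np.arctan2(d[1],d[0]))-90,np.linalg.norm(d))
a,b=P(305,92,.09),P(487,212,.08);d=a-b;print('hinge',((a+b)/2).round(4),np.degrees(np.arctan2(d[1],d[0]))-90,np.linalg.norm(d))
# hypothesis fit: origin from ring & yaw
for yaw in (0,-5,-10,-5): pass
from scipy.optimize import least_squares
# points in stand frame: ring, ticks dir, bar ends (screw tilt th)
obs=[((0,-.168,.066),(485,319),0),((.029,-.168,.066),(502,297),0),((-.029,-.168,.066),(469,343),0),((-.09,.06,.086),(245,283),1),((-.09,-.06,.086),(350,338),1)]
def tf(x,q,t):
    q=np.array(q,float)
    if t: q=Ro.from_rotvec([x[3],0,0]).apply(q-[0,0,.066])+[0,0,.066]
    return Ro.from_euler('z',x[2]).apply(q)+[x[0],x[1],0]
f=lambda x:np.concatenate([proj(c,tf(x,q,t))*s-np.array(uv) for q,uv,t in obs])
r=least_squares(f,[.6,.2,-.1,-.1]);print(r.x.round(4),np.degrees(r.x[2]),r.fun.round(1))
E
```

```text
ring [0.5331 0.0652 0.066 ] tick ang -6.433381367233469 0.05984933832784769
wing [0.549 0.095 0.11 ] [0.52  0.044 0.11 ] [0.5343 0.0695 0.11  ] 60.4585598689648 0.05872183108346759
bar [0.465  0.2422 0.089 ] -4.7305905325181925 0.11537022443073032
hinge [0.6413 0.2166 0.085 ] -6.414051709668001 0.19578450975294817
[ 0.5537  0.232  -0.1283  0.1636] -7.351638893687229 [-0.6  0.7 -1.1  0.3 -0.8 -1.5  0.1 -0.6  2.4  1. ]
```

```bash
python3 - <<'E'
from h import *
c=np.load('w1.npy',allow_pickle=True).item(); s=1.5625
print('cab base',onz(c,480/s,160/s,.06).round(3),onz(c,660/s,250/s,.0).round(3),onz(c,750/s,290/s,.18).round(3),'cabtop',onz(c,395/s,80/s,.18).round(3))
print(robot.get_obs()['joint_positions'].round(3))
rel([.534,.067,.14],[np.pi,0,np.radians(60)])
E
```

```text
cab base [0.671 0.145 0.06 ] [ 0.685 -0.102  0.   ] [ 0.669 -0.077  0.18 ] cabtop [0.679 0.239 0.18 ]
[ 2.080e-01  1.550e-01  1.060e+00 -1.000e-03  1.927e+00  1.329e+00]
pos [0.5486 0.1734 0.3253] shift [-0.296  0.447  0.927] turn [ 1.000e-03  2.000e-03 -1.141e+00]
```

```bash
python3 -m handwheel '[[-0.1,0.15,0.15,0,0,-0.24],[-0.2,0.3,0.3,0,0,-0.47],[-0.3,0.45,0.45,0,0,-0.7],[-0.3,0.45,0.6,0,0,-0.94],[-0.3,0.45,0.7,0,0,-1],[-0.3,0.45,0.7,0,0,-1],[-0.3,0.45,0.7,0,0,-1]]' 0
python3 - <<'E'
from h import *
im=viewer.snapshot('wrist'); cv2.imwrite("pics/w2.png",cv2.resize(im[:,:,::-1],(800,600),interpolation=cv2.INTER_CUBIC))
np.save('w2.npy',viewer.calibration('wrist'),allow_pickle=True)
rel([.534,.067,.081],[np.pi,0,np.radians(60)])
E
```

```text
time: 2.65
tool_pos: [0.5329, 0.0663, 0.1854]
ee_rot: [-3.141, 0.001, 0.972]
wrist_force: [0.5, -0.3, 0.7]
width: 0.0505
finger_force: 0.0
pos [0.5343 0.0669 0.1874] shift [-0.001 -0.002  0.532] turn [ 0.004 -0.003 -0.142]
```

View pics/w2.png

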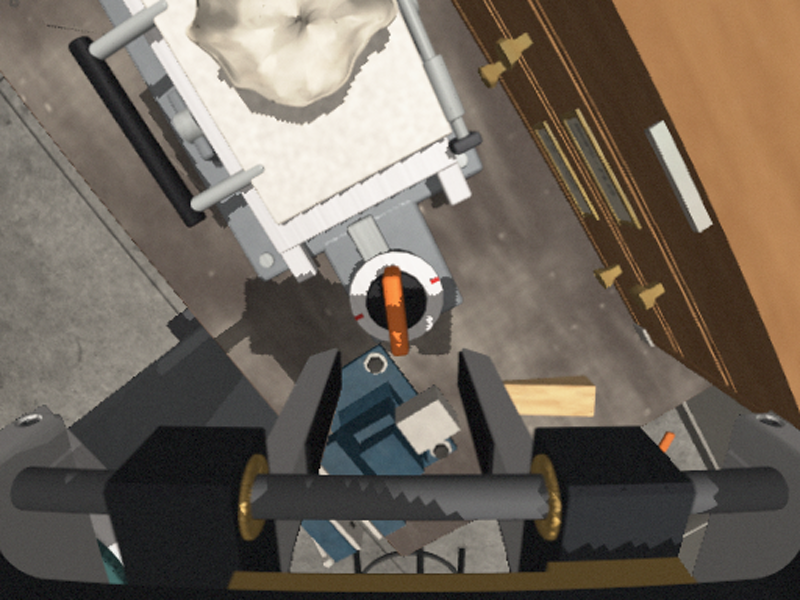

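Now the ring is centred near (397,299) with ticks at (435,281) and (361,317). The wing top runs from (391,268) to (401,352), and the bar from (80,42) to (195,220).

```bash
python3 - <<'E'
from h import *
c=np.load('w2.npy',allow_pickle=True).item(); s=1.5625
P=lambda u,v,z: onz(c,u/s,v/s,z)
t=P(435,281,.066)-P(361,317,.066);print('ring',P(397,299,.066),((P(435,281,.066)+P(361,317,.066))/2).round(4),np.degrees(np.arctan2(t[1],t[0])),np.linalg.norm(t))
a,b=P(391,268,.11),P(401,354,.11);d=a-b;print('wing',((a+b)/2).round(4),np.degrees(np.arctan2(d[1],d[0])),np.linalg.norm(d))
a,b=P(81,42,.09),P(195,220,.079);d=a-b;print('bar',((a+b)/2).round(4),np.degrees(np.arctan2(d[1],d[0]))-90,np.linalg.norm(d))
a,b=P(455,128,.083),P(408,0,.083);d=b-a;print('hinge line',a.round(4),b.round(4),np.degrees(np.arctan2(d[1],d[0]))-90)
E
```

```text
ring [0.53337068 0.06601655 0.066     ] [0.5336 0.0657 0.066 ] -7.508798175588813 0.05860219714188111
wing [0.535  0.0694 0.11  ] 62.03130003557827 0.05509206330346919
bar [0.4644 0.2461 0.0845] -7.460242139891633 0.11915672907215312
hinge line [0.6257 0.139  0.083 ] [0.6414 0.2134 0.083 ] -11.930494003412846
```

```bash
python3 -m handwheel '[[0,0,0.15,0,0,-0.1],[0,0,0.3,0,0,-0.2],[0,0,0.43,0,0,-0.2],[0,0,0.53,0,0,-0.2],[0,0,0.53,0,0,-0.2],[0,0,0.53,0,0,-0.2]]' 0;  python3 -m handwheel '[[0,0,0,0,0,0],[0,0,0,0,0,0],[0,0,0,0,0,0],[0,0,0,0,0,0],[0,0,0,0,0,0],[0,0,0,0,0,0]]' 1
```

```text
time: 3.2
tool_pos: [0.535, 0.0681, 0.0813]
ee_rot: [3.14, -0.001, 1.08]
wrist_force: [1.1, 0.2, -0.2]
width: 0.0472
finger_force: 0.0
time: 3.7
tool_pos: [0.5317, 0.0694, 0.0802]
ee_rot: [-3.136, -0.0, 1.081]
wrist_force: [-8.0, 3.8, 10.0]
width: 0.0108
finger_force: 30.3
```

```bash
python3 -m handwheel '[[0,-0.012,0,0,0,0.15],[0,-0.012,0,0,0,0.35],[0,-0.012,0,0,0,0.55],[0,-0.012,0,0,0,0.75],[0,-0.012,0,0,0,0.95],[0,-0.012,0,0,0,1]]' 1;  python3 -m handwheel '[[0,0,0,0,0,0.2],[0,0,0,0,0,0.4],[0,0,0,0,0,0.6],[0,0,0,0,0,0.8],[0,0,0,0,0,1],[0,0,0,0,0,1],[0,0,0,0,0,1]]' 1; python3 -c "
from h import *
o=robot.get_obs();print(o['wrist_force'],o['wrist_torque'],o['joint_positions'],pose()[0])"
```

```text
time: 4.2
tool_pos: [0.5327, 0.0684, 0.0802]
ee_rot: [3.139, -0.001, 0.553]
wrist_force: [1.4, -1.9, 0.7]
width: 0.0105
finger_force: 30.0
time: 4.78
tool_pos: [0.5332, 0.067, 0.0802]
ee_rot: [3.138, -0.003, 0.032]
wrist_force: [1.5, -4.0, 1.1]
width: 0.0106
finger_force: 30.0
[ 1.46035208 -3.98092841  1.11370492] [-0.69117582 -0.31621857 -0.15751083] [ 0.0219724   0.11598292  1.59122497 -0.00391383  1.43129922  1.5617636 ] [0.53316217 0.06697108 0.08022092]
```

```bash
python3 -m handwheel '[[0,0,0,0,0,0.15],[0,0,0,0,0,0.3],[0,0,0,0,0,0.307],[0,0,0,0,0,0.307],[0,0,0,0,0,0.307]]' 1; python3 -m handwheel '[[0,0,0,0,0,0],[0,0,0,0,0,0],[0,0,0,0,0,0],[0,0,-0.3,0,0,0],[0,0,-0.5,0,0,0],[0,0,-0.5,0,0,0],[0,0,-0.5,0,0,0]]' 0
python3 - <<'E'
from h import *
im=viewer.snapshot('wrist'); cv2.imwrite("pics/w3.png",cv2.resize(im[:,:,::-1],(800,600),interpolation=cv2.INTER_CUBIC))
np.save('w3.npy',viewer.calibration('wrist'),allow_pickle=True)
E
```

```text
time: 5.2
tool_pos: [0.5331, 0.0665, 0.0802]
ee_rot: [3.137, -0.004, -0.129]
wrist_force: [2.6, -5.2, 0.3]
width: 0.0109
finger_force: 30.0
time: 5.78
tool_pos: [0.5347, 0.0695, 0.1858]
ee_rot: [-3.14, -0.011, -0.127]
wrist_force: [0.5, -0.1, -0.3]
width: 0.0468
finger_force: 0.0
```

View pics/w3.png

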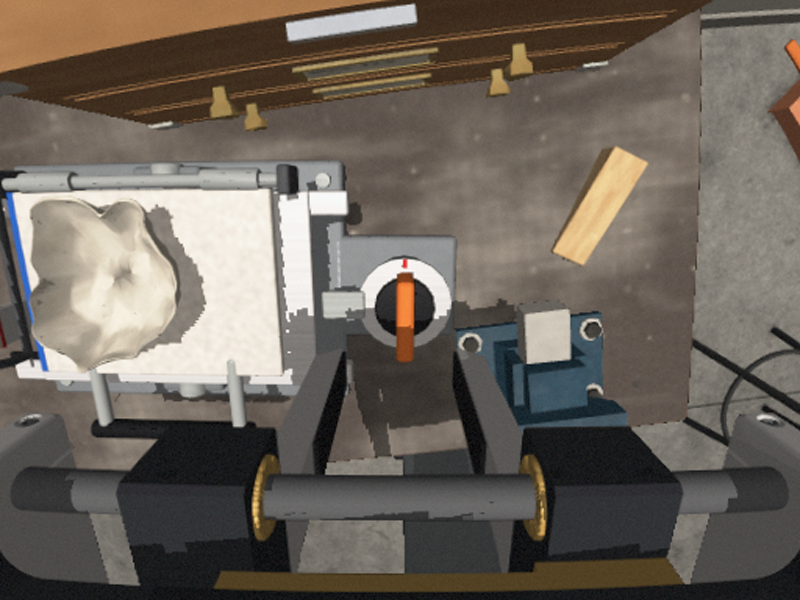

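The wing lies along the tick line: tick at (405,263), wing from (404,275) to (405,358). The bar is at row 428 and the plate's front edge at row 375. Next I'll check the wing angle numerically and work out the bar approach.

```bash
python3 - <<'E'
from h import *
c=np.load('w3.npy',allow_pickle=True).item(); s=1.5625
P=lambda u,v,z: onz(c,u/s,v/s,z)
im=cv2.imread('pics/w3.png').astype(int); m=(im[:,:,2]>170)&(im[:,:,0]<60); m[:, :380]=0; m[:,430:]=0
ys,xs=np.nonzero(m); rows=[r for r in range(ys.min()+4,ys.max()-4)]
q=np.array([P(xs[ys==r].mean(),r,.11) for r in rows]); print('rows',ys.min(),ys.max())
v=cv2.fitLine(q[:,:2].astype(np.float32),cv2.DIST_HUBER,0,1e-4,1e-4).ravel(); print('wing ang',np.degrees(np.arctan2(v[1],v[0])),v)
w=P(405,263,.066)-np.array([.5332,.0665,.066]);print('tick dir from screw',np.degrees(np.arctan2(w[1],w[0])),np.linalg.norm(w))
y=np.radians(-7.35); X=np.array([np.cos(y),np.sin(y),0]);Y=np.array([-X[1],X[0],0]); O=np.array([.5332,.0665,0])+.168*Y
f=lambda p:((p-O)@X,(p-O)@Y)
print('O',O,'bar',O-.09*X)
for n,p in dict(bar=P(175,429,.086),plat=P(240,378,.072),plateEdge=P(200,373,.09),rod1=P(100,395,.086),rod2=P(236,395,.086),tailL=P(342,236,.014),tailR=P(456,237,.014)).items(): print(n,np.round(f(p),4))
d=P(456,237,.014)-P(342,236,.014);print('tail edge',np.degrees(np.arctan2(d[1],d[0]))+90)
b=O-.09*X; rel([b[0],b[1],.16],[np.pi,0,np.pi/2+y])
E
```

```text
rows 260 327
wing ang 0.0 [0. 0. 0. 0.]
tick dir from screw -8.586154764953498 0.02584726235898682
O [0.55469227 0.23311957 0.        ] bar [0.46543178 0.24463329 0.        ]
bar [-0.0917 -0.0027]
plat [-0.0573 -0.0495]
plateEdge [-0.0454 -0.0292]
rod1 [-0.0655  0.049 ]
rod2 [-0.0638 -0.0508]
tailL [ 0.0378 -0.1195]
tailR [ 0.0372 -0.2093]
tail edge -7.742681771480079
pos [0.5333 0.0694 0.1825] shift [-0.448 -0.826  0.111] turn [ 0.007 -0.011 -2.998]<stdin>:6: RuntimeWarning: Mean of empty slice.
  ret = ret.dtype.type(ret / rcount)
```

```bash
python3 - <<'E'
from h import *
c=np.load('w3.npy',allow_pickle=True).item(); s=1.5625
im=cv2.imread('pics/w3.png').astype(int); m=(im[:,:,2]>150)&(im[:,:,2]-im[:,:,0]>90)&(im[:,:,1]>60); m[:, :380]=0; m[:,430:]=0;m[:272]=0;m[365:]=0
ys,xs=np.nonzero(m); R=[r for r in range(280,358) if (ys==r).sum()>6]
q=np.array([onz(c,xs[ys==r].mean()/s,r/s,.11) for r in R])
print(len(R),xs[ys==R[0]].mean(),xs[ys==R[-1]].mean(),R[0],R[-1]); k=np.polyfit(q[:,0],q[:,1],1);print(np.degrees(np.arctan(k[0])),q.mean(0))
E
```

```text
46 405.0 407.3333333333333 282 327
-6.731341816028367 [0.54192418 0.06523719 0.11      ]
```

```bash
python3 -m handwheel '[[-0.1,-0.17,-0.03,0,0,-0.2],[-0.2,-0.34,-0.05,0,0,-0.4],[-0.3,-0.5,-0.05,0,0,-0.6],[-0.4,-0.67,-0.05,0,0,-0.8],[-0.448,-0.826,-0.05,0,0,-1],[-0.448,-0.826,-0.05,0,0,-1]]' 0.36; python3 -m handwheel '[[0,0,0,0,0,-0.2],[0,0,0,0,0,-0.4],[0,0,0,0,0,-0.6],[0,0,0,0,0,-0.8],[0,0,0,0,0,-1],[0,0,0,0,0,-1]]' 0.36; python3 -m handwheel '[[0,0,0,0,0,-0.2],[0,0,0,0,0,-0.4],[0,0,0,0,0,-0.6],[0,0,0,0,0,-0.8],[0,0,0,0,0,-1],[0,0,0,0,0,-1],[0,0,0,0,0,-1]]' 0.36
python3 - <<'E'
from h import *
rel([.4649,.2447,.072],[np.pi,0,np.radians(90-7.4)])
im=viewer.snapshot('wrist'); cv2.imwrite("pics/w4.png",cv2.resize(im[:,:,::-1],(800,600),interpolation=cv2.INTER_CUBIC))
np.save('w4.npy',viewer.calibration('wrist'),allow_pickle=True)
E
```

```text
time: 6.33
tool_pos: [0.4608, 0.2491, 0.1869]
ee_rot: [-3.138, 0.004, 0.406]
wrist_force: [-0.5, -0.9, -0.5]
width: 0.0301
finger_force: 0.0
time: 6.83
tool_pos: [0.4631, 0.2436, 0.1871]
ee_rot: [-3.14, 0.004, 0.92]
wrist_force: [-0.6, -0.3, 0.1]
width: 0.0301
finger_force: 0.0
time: 7.42
tool_pos: [0.4636, 0.2439, 0.1882]
ee_rot: [-3.14, 0.001, 1.438]
wrist_force: [0.4, 0.3, -0.5]
width: 0.0301
finger_force: 0.0
pos [0.4636 0.2439 0.1882] shift [0.006 0.007 0.581] turn [-0.004  0.002 -0.007]
```

View pics/w4.png

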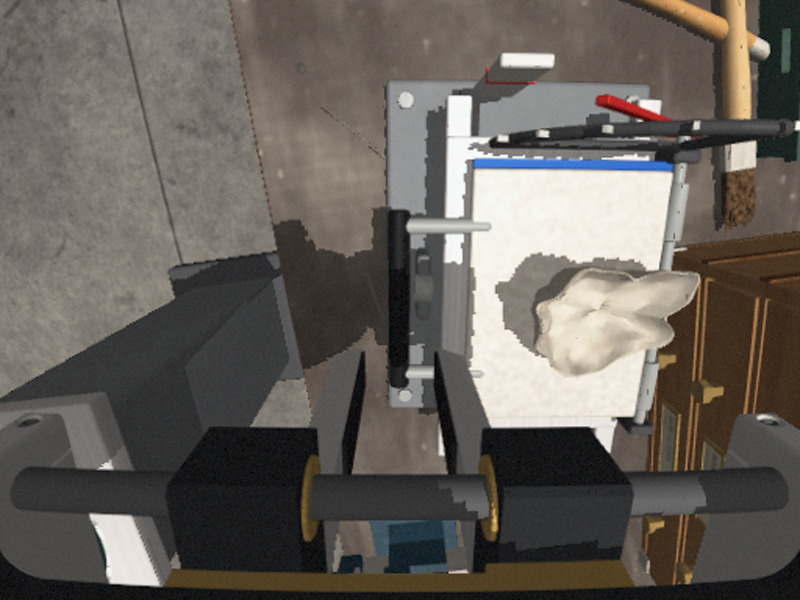

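The bar is at column 399, rows 210–388. The red arm's tip is at about (600,98), with the arm running down to about (668,120).

```bash
python3 - <<'E'
from h import *
c=np.load('w4.npy',allow_pickle=True).item(); s=1.5625
P=lambda u,v,z: onz(c,u/s,v/s,z)
y=np.radians(-7.4); X=np.array([np.cos(y),np.sin(y),0]);Y=np.array([-X[1],X[0],0]); O=np.array([.5332,.0665,0])+.168*Y
f=lambda p:np.round(((p-O)@X,(p-O)@Y,p[2]),4)
a,b=P(399,210,.092),P(399,388,.092); print('bar',f(a),f(b),(a+b)/2)
print('blue corner',f(P(474,165,.09)),'hinge end',f(P(640,425,.086)))
for u,v in((600,99),(635,109),(668,121)):
    o,d=ray(c,u/s,v/s)
    for yy in(.107,.11,.113):
        p=f(o+d*(yy-(o-O)@Y)/(d@Y)); print(u,yy,p,'ang',np.arctan2(p[2]-.086,.085-p[0]).round(3),'len',np.hypot(p[2]-.086,.085-p[0]).round(3))
E
```

```text
bar [-0.0906  0.0607  0.092 ] [-0.0909 -0.0599  0.092 ] [0.46491951 0.24519124 0.092     ]
blue corner [-0.0452  0.0874  0.09  ] hinge end [ 0.0877 -0.095   0.086 ]
600 0.107 [-0.0216  0.107   0.2072] ang 0.849 len 0.161
600 0.11 [-0.0137  0.11    0.1887] ang 0.805 len 0.142
600 0.113 [-0.0058  0.113   0.1702] ang 0.748 len 0.124
635 0.107 [0.0015 0.107  0.1868] ang 0.879 len 0.131
635 0.11 [0.0121 0.11   0.166 ] ang 0.832 len 0.108
635 0.113 [0.0226 0.113  0.1452] ang 0.759 len 0.086
668 0.107 [0.0351 0.107  0.1533] ang 0.933 len 0.084
668 0.11 [0.0495 0.11   0.1287] ang 0.877 len 0.056
668 0.113 [0.0639 0.113  0.104 ] ang 0.706 len 0.028
```

```bash
python3 -m handwheel '[[0.006,0.007,0.12,0,0,0],[0.006,0.007,0.25,0,0,0],[0.006,0.007,0.38,0,0,0],[0.006,0.007,0.5,0,0,0],[0.006,0.007,0.58,0,0,0],[0.006,0.007,0.58,0,0,0],[0.006,0.007,0.58,0,0,0]]' 0.36; python3 -m handwheel '[[0,0,0,0,0,0],[0,0,0,0,0,0],[0,0,0,0,0,0],[0,0,0,0,0,0],[0,0,0,0,0,0]]' 1
python3 -c "
from h import *
rel([.5,.2,.1]); c={n:viewer.snapshot(n) for n in('side','scene')}
[cv2.imwrite(f'pics/{n}5.png',cv2.resize(c[n][:,:,::-1],(800,600))) for n in c]"
```

```text
time: 8.05
tool_pos: [0.4648, 0.2449, 0.0724]
ee_rot: [-3.139, 0.001, 1.441]
wrist_force: [0.3, -0.2, 0.8]
width: 0.0301
finger_force: 0.0
time: 8.47
tool_pos: [0.4634, 0.2462, 0.0751]
ee_rot: [-3.137, -0.001, 1.443]
wrist_force: [-8.0, 0.1, 6.3]
width: 0.0132
finger_force: 30.0
pos [0.4634 0.2462 0.0751] shift [-0.206  0.211 -0.125] turn [0. 0. 0.]
```

```bash
python3 -m handwheel '[[0,0.001,-0.044,0,0,0],[0,0.004,-0.087,0,0,0],[0,0.010,-0.131,0,0,0],[0,0.017,-0.174,0,0,0],[0,0.027,-0.216,0,0,0],[0,0.039,-0.259,0,0,0],[0,0.053,-0.3,0,0,0],[0,0.069,-0.341,0,0,0],[0,0.087,-0.381,0,0,0],[0,0.107,-0.419,0,0,0]]' 1; python3 -m handwheel '[[0,0.022,-0.038,0,0,0],[0,0.046,-0.075,0,0,0],[0,0.071,-0.11,0,0,0],[0,0.071,-0.11,0,0,0],[0,0.071,-0.11,0,0,0]]' 1
python3 - <<'E'
from h import *
p,r=pose()
y=np.radians(-7.4); X=np.array([np.cos(y),np.sin(y),0]);Y=np.array([-X[1],X[0],0]); O=np.array([.5332,.0665,0])+.168*Y
g=p+r.apply([0,0,-.019]); print(g,(g-O)@X,'ang est',np.arctan2(p[2]-.0751,.085-(g-O)@X))
a=viewer.snapshot('scene')[:,:,::-1]; b=viewer.snapshot('side')[:,:,::-1]; w=viewer.snapshot('wrist')[:,:,::-1]
for n,i in dict(scene6=a,side6=b,w6=w).items(): cv2.imwrite(f'pics/{n}.png',i)
np.save('w6.npy',viewer.calibration('wrist'),allow_pickle=True)
# crops side: project stand region
H=O+.085*X+np.array([0,0,.1])
def crop(n,i,h=80,sc=5):
    u,v=proj(viewer.calibration(n),H).astype(int); x0,y0=max(0,u-h),max(0,v-int(h*.9)); print(n,x0,y0); return cv2.resize(i[y0:y0+int(1.5*h),x0:x0+2*h],(400,300),interpolation=cv2.INTER_CUBIC)
cs,cd=crop('scene',a),crop('side',b)
top=np.hstack([cs,cd]); cv2.imwrite('pics/m6.png',np.vstack([top,np.hstack([cv2.resize(w,(400,300)),np.zeros((300,400,3),np.uint8)])]))
E
```

```text
time: 9.4
tool_pos: [0.4825, 0.2436, 0.1582]
ee_rot: [-3.132, -0.0, 1.444]
wrist_force: [-11.4, 2.1, 2.3]
width: 0.0128
finger_force: 30.0
time: 9.82
tool_pos: [0.4966, 0.2418, 0.1822]
ee_rot: [-3.133, -0.001, 1.444]
wrist_force: [-14.9, 2.1, 7.7]
width: 0.0128
finger_force: 30.0
[0.49674689 0.24172029 0.20122726] -0.058717101013957614 ang est 0.6405558576471556
scene 188 92
side 207 110
```

View pics/m6.png

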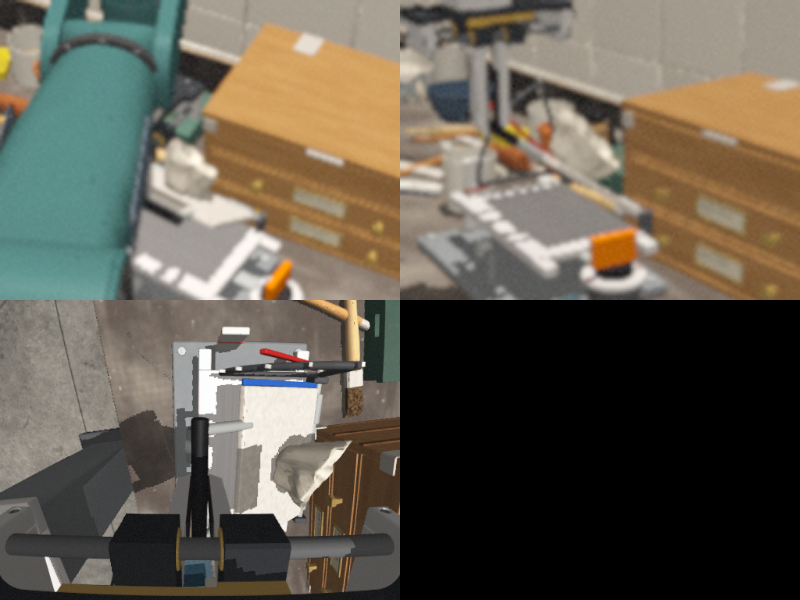

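The plate is up at about 0.64 rad and the red arm is visible at (262,350)–(308,362) in the wrist panel. I'll zoom in on the red arm in several views to get its angle.

```bash
python3 - <<'E'
from h import *
y=np.radians(-7.4); X=np.array([np.cos(y),np.sin(y),0]);Y=np.array([-X[1],X[0],0]); O=np.array([.5332,.0665,0])+.168*Y
S=viewer.calibration('side')
s1=cv2.imread('pics/w1.png');s4=cv2.imread('pics/w4.png');a=[]
src=[('w1',cv2.resize(s1,(512,384),interpolation=cv2.INTER_AREA),np.load('w1.npy',allow_pickle=True).item()),('w6',cv2.imread('pics/w6.png'),np.load('w6.npy',allow_pickle=True).item()),
('side5',cv2.resize(cv2.imread('pics/side5.png'),(512,384),interpolation=cv2.INTER_AREA),S),('side6',cv2.imread('pics/side6.png'),S)]
for n,im,c in src:
    u,v=proj(c,O+.03*X+.11*Y+[0,0,.14]).round().astype(int); x0,y0=u-40,v-30
    cr=cv2.resize(im[y0:y0+60,x0:x0+80],(400,300),interpolation=cv2.INTER_CUBIC); a.append(cr)
    i=im.astype(int); m=(i[:,:,2]>110)&(i[:,:,1]<70)&(i[:,:,0]<75); ys,xs=np.nonzero(m[y0:y0+60,x0:x0+80]); print(n,x0,y0,len(xs),xs.min() if len(xs) else 0,xs.max() if len(xs) else 0)
cv2.imwrite('pics/m7.png',np.vstack([np.hstack(a[:2]),np.hstack(a[2:])]))
E
```

```text
w1 112 55 142 18 71
w6 335 47 325 0 60
side5 214 133 6 33 39
side6 214 133 14 29 42
```

View pics/m7.png

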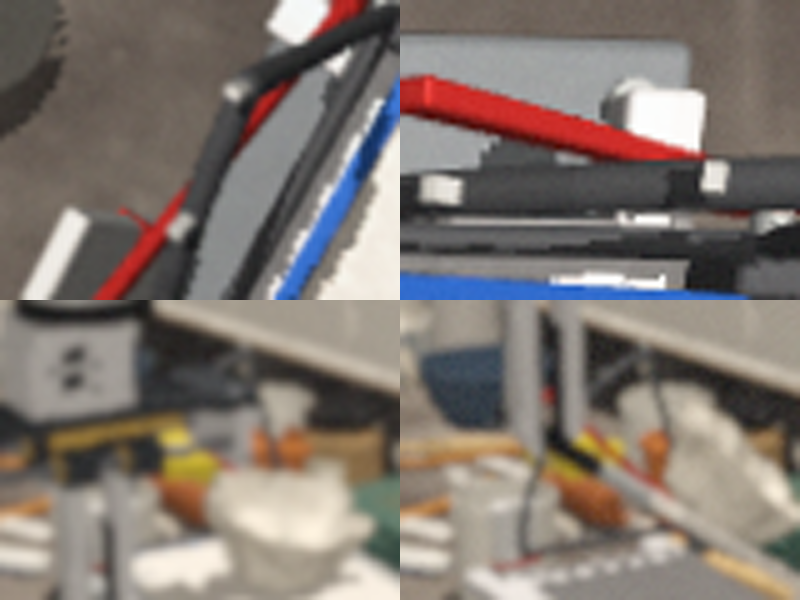

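In side6 the red arm runs from (585,430) to (672,495) in the mosaic, steeper than the plate's rods, so the mark is above the present angle.

```bash
cat > fit.py <<'E'
from h import *
from scipy.optimize import least_squares
y=np.radians(-7.4); X=np.array([np.cos(y),np.sin(y),0]);Y=np.array([-X[1],X[0],0]); O=np.array([.5332,.0665,0])+.168*Y
def plane(c,u,v,yy):
    o,d=ray(c,u,v); p=o+d*(yy-(o-O)@Y)/(d@Y); return (p-O)@X,p[2]
E
python3 - <<'E'
from fit import *
S=viewer.calibration('side')
for nm,pts,yy in(('red',[(585,430),(610,450),(640,472),(672,495)],.11),('rod -y?',[(600,468),(650,500),(700,533),(760,573)],-.05)):
  for u,v in pts:
    x,z=plane(S,214+(u-400)/5,133+(v-300)/5,yy); print(nm,round(x,3),round(z,3),'ang',np.arctan2(z-.086,.085-x).round(3),'len',np.hypot(z-.086,.085-x).round(3))
# triangulate red tip from w4 (600,99)/1.5625 and w6
C4=np.load('w4.npy',allow_pickle=True).item();C6=np.load('w6.npy',allow_pickle=True).item()
o=[];A=[]
for c,u,v in((C4,384,63.4),(C6,335+2,47+17.5)):pass
i=cv2.imread('pics/w6.png').astype(int); m=(i[:,:,2]>110)&(i[:,:,1]<70)&(i[:,:,0]<75); m[:, :320]=0;m[:45]=0;m[90:]=0;ys,xs=np.nonzero(m);k=xs<xs.min()+2;print('w6 tip',xs.min(),ys[k].mean(), xs.max())
i=cv2.resize(cv2.imread('pics/w4.png'),(512,384),interpolation=cv2.INTER_AREA).astype(int); m=(i[:,:,2]>110)&(i[:,:,1]<70)&(i[:,:,0]<75); m[:, :365]=0;m[:45]=0;m[90:]=0;ys4,xs4=np.nonzero(m);k4=xs4<xs4.min()+2;print('w4 tip',xs4.min(),ys4[k4].mean())
obs=[(C4,xs4.min(),ys4[k4].mean()),(C6,xs.min(),ys[k].mean())]
r=least_squares(lambda p:np.concatenate([proj(c,p)-np.array([u,v]) for c,u,v in obs]),O+.11*Y+[0,0,.2]); p=r.x
a,b=(p-O)@X,(p-O)@Y; print('tip',a,b,p[2],r.fun,'ang',np.arctan2(p[2]-.086,.085-a),np.hypot(p[2]-.086,.085-a))
E
```

```text
red 0.019 0.155 ang 0.808 len 0.096
red 0.035 0.14 ang 0.827 len 0.074
red 0.055 0.123 ang 0.894 len 0.047
red 0.078 0.104 ang 1.181 len 0.02
rod -y? -0.048 0.184 ang 0.638 len 0.165
rod -y? -0.018 0.161 ang 0.631 len 0.128
rod -y? 0.012 0.137 ang 0.613 len 0.089
rod -y? 0.05 0.107 ang 0.538 len 0.041
w6 tip 333 65.72727272727273 395
w4 tip 381 64.71428571428571
tip -0.012185431692430297 0.11052435357120416 0.18084190474993322 [-0.00028701 -0.15183498  0.00108881  0.14537846] ang 0.7731946373404006 0.13579394327376845
```

```bash
python3 -m handwheel '[[0,0.005,-0.027,0,0,0],[0,0.027,-0.054,0,0,0],[0,0.05,-0.08,0,0,0],[0,0.05,-0.08,0,0,0],[0,0.05,-0.08,0,0,0],[0,0.05,-0.08,0,0,0]]' 1
python3 - <<'E'
from fit import *
o=robot.get_obs();p,r=pose(); g=p+r.apply([0,0,-.019]); print(o['wrist_force'],'ang by x,z',np.arctan2(p[2]-.0751,.085-(g-O)@X),'r',np.hypot(p[2]-.0751,.085-(g-O)@X))
b=viewer.snapshot('side')[:,:,::-1]; w=viewer.snapshot('wrist')[:,:,::-1]
cv2.imwrite('pics/side8.png',b);cv2.imwrite('pics/w8.png',w);C=viewer.calibration('wrist');np.save('w8.npy',C,allow_pickle=True);S=viewer.calibration('side')
a=[]
for n,im,c,h in(('w',w,C,40),('side',b,S,30)):
    u,v=proj(c,O+.02*X+.10*Y+[0,0,.15]).round().astype(int); x0,y0=u-h,v-int(h*.75) ; print(n,x0,y0,400/(2*h))
    a.append(cv2.resize(im[y0:y0+int(1.5*h),x0:x0+2*h],(400,300),interpolation=cv2.INTER_CUBIC))
cv2.imwrite('pics/m8.png',np.hstack(a))
E
```

```text
time: 10.47
tool_pos: [0.5087, 0.2401, 0.198]
ee_rot: [-3.139, -0.001, 1.444]
wrist_force: [-8.6, 0.5, 4.7]
width: 0.0127
finger_force: 30.0
[-8.5774606   0.48916227  4.68320423] ang by x,z 0.7513049544739251 r 0.18007865943220855
w 301 61 5.0
side 223 139 6.666666666666667
```

View pics/m8.png

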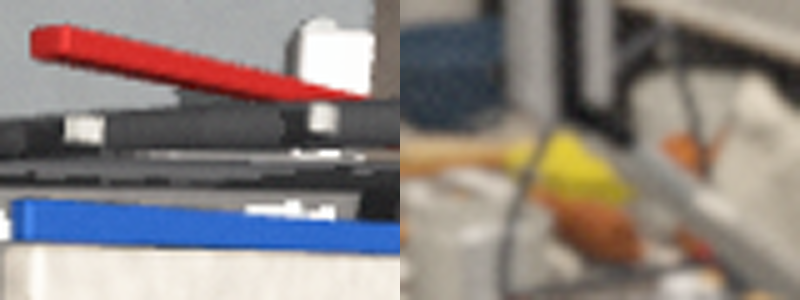

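The wrist panel shows the red arm's top edge from (72,27) to about (340,93), and the blue edge's top line from (28,200) to (400,222). I'll fit both lines in the same image, since the calibration errors are common to both.

```bash
cat > lines.py <<'E'
from fit import *
def edges(i,kind,x0,x1,ylo,yhi):
    i=i.astype(float); s=(i[:,:,2]-np.maximum(i[:,:,1],i[:,:,0])) if kind=='r' else (i[:,:,0]-i[:,:,2])
    up=[];lo=[]
    for x in range(x0,x1):
        col=s[ylo:yhi,x]; k=np.nonzero(col>50)[0]
        if len(k)<2: continue
        up.append((x,ylo+k[0]-.5)); lo.append((x,ylo+k[-1]+.5))
    return np.array(up),np.array(lo)
def theta(C,e):
    k=np.polyfit(e[:,0],e[:,1],1); res=np.abs(e[:,1]-np.polyval(k,e[:,0])); e=e[res<1.5]; k=np.polyfit(e[:,0],e[:,1],1)
    u0,u1=e[0,0],e[-1,0]; _,a=ray(C,u0,np.polyval(k,u0)); o,b=ray(C,u1,np.polyval(k,u1))
    d=np.cross(np.cross(a,b),Y); d=d*np.sign(d[2]); return np.arctan2(d[2],-d@X).round(3),(u0,u1),res.max().round(2)
for nm in('w6','w8'):
    C=np.load(nm+'.npy',allow_pickle=True).item(); i=cv2.imread(f'pics/{nm}.png')
    R=(345,372,45,90) if nm=='w6' else (317,360,60,85)
    B=(325,385,95,125) if nm=='w6' else (309,385,97,118)
    for kind,a in(('r',R),('b',B)):
        up,lo=edges(i,kind,*a); print(nm,kind,'up',theta(C,up),'lo',theta(C,lo))
E
python3 lines.py
```

```text
w6 r up (np.float64(0.79), (np.float64(345.0), np.float64(371.0)), np.float64(0.6)) lo (np.float64(0.793), (np.float64(345.0), np.float64(371.0)), np.float64(0.58))
w6 b up (np.float64(0.707), (np.float64(325.0), np.float64(384.0)), np.float64(0.53)) lo (np.float64(0.66), (np.float64(325.0), np.float64(384.0)), np.float64(0.53))
w8 r up (np.float64(0.791), (np.float64(317.0), np.float64(359.0)), np.float64(0.52)) lo (np.float64(0.777), (np.float64(317.0), np.float64(359.0)), np.float64(1.12))
w8 b up (np.float64(0.761), (np.float64(309.0), np.float64(384.0)), np.float64(0.79)) lo (np.float64(0.782), (np.float64(309.0), np.float64(384.0)), np.float64(0.52))
```

```bash
python3 -m handwheel '[[0,0.007,-0.008,0,0,0],[0,0.014,-0.016,0,0,0],[0,0.014,-0.016,0,0,0],[0,0.014,-0.016,0,0,0],[0,0.014,-0.016,0,0,0],[0,0.014,-0.016,0,0,0]]' 1
python3 - <<'E'
from fit import *
w=viewer.snapshot('wrist')[:,:,::-1];cv2.imwrite('pics/w9.png',w);C=viewer.calibration('wrist');np.save('w9.npy',C,allow_pickle=True)
p,r=pose(); g=p+r.apply([0,0,-.019]); print('ang',np.arctan2(p[2]-.0751,.085-(g-O)@X),'z-only',np.arcsin((p[2]-.0751)/.175))
C8=np.load('w8.npy',allow_pickle=True).item()
for t in(.72,.75,.78,.81): # predicted blue top corner in w8; seen at (301+28/5, 61+200/5)
    q=O+.085*X+.085*Y+[0,0,.086]+.13*(-np.cos(t)*X+[0,0,np.sin(t)])+.004*(np.sin(t)*X+[0,0,np.cos(t)]); print(t,proj(C8,q).round(1))
print('seen',301+28/5,61+200/5)
E
sed -i "s/('w6','w8')/('w8','w9')/" lines.py; python3 lines.py
```

```text
time: 11.07
tool_pos: [0.5113, 0.2397, 0.201]
ee_rot: [-3.138, -0.001, 1.444]
wrist_force: [-8.7, 0.7, 4.3]
width: 0.0128
finger_force: 30.0
ang 0.7735826207799594 z-only 0.8032264907655443
0.72 [307.1 109.9]
0.75 [311.8 109.9]
0.78 [316.7 109.9]
0.81 [321.8 109.9]
seen 306.6 101.0
w8 r up (np.float64(0.791), (np.float64(317.0), np.float64(359.0)), np.float64(0.52)) lo (np.float64(0.777), (np.float64(317.0), np.float64(359.0)), np.float64(1.12))
w8 b up (np.float64(0.761), (np.float64(309.0), np.float64(384.0)), np.float64(0.79)) lo (np.float64(0.782), (np.float64(309.0), np.float64(384.0)), np.float64(0.52))
w9 r up (np.float64(0.793), (np.float64(317.0), np.float64(359.0)), np.float64(0.56)) lo (np.float64(0.764), (np.float64(317.0), np.float64(359.0)), np.float64(1.14))
w9 b up (np.float64(0.777), (np.float64(309.0), np.float64(380.0)), np.float64(0.72)) lo (np.float64(0.79), (np.float64(309.0), np.float64(380.0)), np.float64(0.53))
```

```bash
python3 -m handwheel '[[0,0,0,0,0,0],[0,0,0,0,0,0],[0,0,0,0,0,0],[0,0,0,0,0,0]]' 1; python3 -c "
from bench import robot
print(robot.close_job())"
```

```text
time: 11.45
tool_pos: [0.5113, 0.2398, 0.201]
ee_rot: [-3.138, -0.001, 1.444]
wrist_force: [-7.5, 1.5, 4.3]
width: 0.0128
finger_force: 30.0
the job is handed in; nothing more can be done
None
```

I handed the job in at 11.5 s with the tilt screw turned to within about 1° of its ticks (platform level) and the arm still holding the plate at about 0.78 rad, against about 0.79 for the red mark arm; the plate never dropped, and no move was directed at the red arm, mug, tape roll or wedge.

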